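Check the spring return of a mirror mount

ROBOT

A 6-joint arm with a two-finger parallel gripper is mounted at the origin on the work surface; the furniture and walls round the work are solid. World frame = base frame: x ahead of the robot, y to its left, z up, the work surface at z = 0. Lengths are in m, angles in degrees, forces in N, time in s.
With the tool pointing down it reaches from about 0.3 to 0.75 m from the base axis. Payload 8.5 kg.
Tool frame: the origin (TCP) lies midway between the tips of the shut fingers; the grasp point (between the pads) lies 19 mm behind it; z points along the fingers, y is the direction in which the jaws open and shut (so a half turn about z gives the same grasp; the last joint's range is limited). The gripper opens to 85 mm and grips with 20 to 120 N. Pads are 22 mm wide; open, the fingers measure 114 mm over their backs; the gripper's body (76 mm by 85 mm) begins 54 mm behind the grasp point. The pads swing forward as they close: fully open they stand 13 mm farther back than shut.
Start: joints at [-77.023, 21.807, 74.336, -0, 83.858, -12.336], TCP at [0.235, -0.497, 0.231] pointing down, gripper open.
Joint ranges: [-178.18, 178.18], [-50.72, 133.34], [12.68, 142.11], [-81.47, 261.47], [9.98, 163.14], [-165.26, 165.26]. Speed limits (degrees/s): [136.94, 136.94, 180, 180, 180, 180].

INTERFACE

Orientations are given as a 3x3 rotation matrix whose columns are the frame's x, y, z axes.
In Python, from rig import env gives the robot as it stands.
- The arm moves only by the shell command python3 -m inch 'ROWS' [FORCE]. ROWS is text: rows parted by semicolons, each of 5 numbers parted by spaces: the finger opening in mm, from 0 to 85.4, then the shift along the tool's x, y, z in mm, then the turn about the tool's z in degrees. In form: jaw dx dy dz turn; .... A call has 1 to 10 rows; each row is the pose to reach, as a shift and turn from the pose commanded when the call began, along the tool's axes at that moment; what a row does not reach only later rows make up. A row lasts 1/8 s, in which the tool goes at most 62.5 mm and 10.7 degrees, less where a joint would pass 70% of its speed; a pose out of reach is approached as far as the arm can. A call with a gripper value outside its range is refused whole. The fingers move at their own pace and stop on an object; FORCE is the grip in N (left out, the last holds). Time passes only in rows, so rows that repeat a pose let the fingers close. It gives the time, the measured TCP pose, the force and the opening at its end, in the units of the state.
- env.observe(): the state, without advancing time (a new reading comes with each control period).
- env.get_image(name): name is "side" or "top"; returns a dict with "color" (384x512x3 uint8, blue, green, red), "range_z" (384x512 float32, m along the optical axis (not along the pixel's ray), 0 where there is no reading), "fov_y" (degrees; the focal length in pixels is half the picture's height over the tangent of half this angle, whatever the lens; pixels are square), "cx", "cy" (the principal point, pixels), "R" (3x3) and "t" (3): a world point X has camera coordinates R X + t. Camera axes: x right, y down, z forward; pixel columns grow to the right and rows downward; lengths in m; the calibration is good to about 2 mm. A picture is of the moment at which its call begins.
- env.close_job(): hands the job in, once; it reports no verdict.
The state is a dict: "time_s": time; "q": joint angles; "qvel": joint speeds; "joint_efforts": joint torques, N m; "position": TCP position; "tool_rot": TCP orientation; "ft_force": force on the tool from outside, world axes, zero at the start; "wrist_torque": the same for the moment, N m; "grip_width": finger opening in m.
Only numpy, scipy, OpenCV 4.12 (cv2) and the standard library are available. Lean on these libraries where they do the work, as an engineer would, in place of code of your own. Each camera call takes 0.05 s, during which the arm holds its last target.

TASK

Check the springs of the mirror mount with your fingertips: press down the corner with the round pad until its pointer is level with the line on the sliding clip of its scale, hold it there for a second without going past the clip, and let it spring back up. Then do the same at the corner with the square pad. Press one corner at a time, keep off the mirror, leave the clips where they are set, and do not move or pick up the vial, the tape roll or the note block beside the mount.

Things in the scene. Friction and masses are not known exactly. Their poses are not given: they have to be found in the camera images.
- mount_base: Grey base slab of the mount, fixed to the bench, 150 x 230 x 10 mm (x, y, z); origin at the centre of its underside, on the bench; its z is up, only its position and yaw vary (the other offsets given here as 'in the base frame' use these axes). On it stand a pivot post, two spring cups and two upright white scale posts (6 x 14 mm, top 74 mm above the bench) whose graduated faces look to the base's -x.
- tilt_plate: Square bare-steel tilt plate, 120 x 120 x 10 mm, lying level above the base when at rest; origin at its centre, 65 mm above the bench at rest, axes parallel to the base's at rest. It is carried on a ball pivot at its corner (+50, -50 mm) and by springs at (-50, -50) (round pad) and (+50, +50) (square pad). The fourth corner (-50, +50) has no pad.
- mirror: Round mirror in a dark ring, 62 mm across, in the middle of the tilt plate, standing 6 mm above it; origin at the centre of its underside. Not to be touched.
- pad_round (a point): Centre of the top of the round pad, a plain black disc 24 mm across, 8 mm high, at the plate's (-50, -50) corner; 78 mm above the bench at rest. The pad is pressed straight down here.
- pad_square (a point): Centre of the top of the square pad, plain black, 24 x 24 mm, 8 mm high, at the plate's (+50, +50) corner; 78 mm above the bench at rest.
- pointer_round (a point): Tip of the black needle pointer (4 mm thick) of the round-pad corner; it sticks out 45 mm past the plate's edge to the base's -y and sinks with its pad in front of its scale post: it drops 1.0 times as far as the pad. 65 mm above the bench at rest; 55 mm from the pad's centre.
- pointer_square (a point): Tip of the black needle pointer of the square-pad corner; it sticks out 45 mm past the plate's edge to the base's +y and drops 1.55 times as far as the square pad. 65 mm above the bench at rest; 55 mm from the pad's centre.
- mark_round (a point): White line across the dark clip (20 mm wide, 8 mm high; the line is at mid height) on the scale post beside the round pad's pointer: the height to which that pointer must be brought. 10 to 28 mm below the pointer at rest.
- mark_square (a point): The same for the square pad's pointer: white line at mid height of the clip on its scale post, 10 to 28 mm below the pointer at rest.
- tilt_round (a joint): Tilt (rad) of the plate when the round pad is pressed, about the line through the pivot corner and the square pad; 0 at rest, stop at 0.4. Pad travel = 100 mm x this angle. A spring returns it: about 3.5 N at the pad to start, about 7.5 N at 20 mm of pad travel.
- tilt_square (a joint): Tilt (rad) of the plate when the square pad is pressed, about the line through the pivot corner and the round pad; 0 at rest, stop at 0.4. Pad travel = 100 mm x this angle, same spring. Pressing either pad at its centre leaves the other's tilt at 0.
- clip_round (a joint): Height setting (m) of the round corner's clip: 0 = its line level with the pointer at rest, growing downward. Stiff (12 N to slide); to be left as it is.
- clip_square (a joint): The same for the square corner's clip.
- vial: Small clear vial with a blue cap, 26 x 26 x 50 mm, standing a few cm beyond the base's +x edge; origin at the centre of its underside.
- tape: Yellow tape roll lying flat, 70 mm across, 20 mm high, a few cm beyond the base's -x edge; origin at the centre of its underside.
- notes: Block of yellow sticky notes, 51 x 51 x 14 mm, beyond the base's +x edge, nearer its -y end; origin at the centre of its underside.

How it is judged:
By the outcome, as a careful person would: the job done as asked, in the order asked, and still so for the second after the job is handed in, with the robot touching nothing.
It also fails if it takes over 42 s, if anything falls off the work surface, if the arm or the gripper's body presses on something with over 40 N, if the wrist force passes 120 N, or if a joint passes its speed limit or range.

## Working session

There is one attempt and no reset: what is moved stays moved. The work goes in short steps, Python scripts to look and compute and a shell command to move; the robot and the scene stay as the last step left them, time stands still between calls to the robot, and variables do not carry over. Pictures are saved under pics/ and viewed, and the job is handed in when it is done.

```bash
ls; mkdir -p pics
python3 - <<'E'
from rig import env
import cv2,numpy as np
s=env.observe()
for k in s: print(k,np.round(s[k],3).tolist())
for n in("side","top"):
    d=env.get_image(n); cv2.imwrite(f"pics/{n}0.png",d["color"]); np.savez(f"{n}0.npz",**d)
    print(n,d["fov_y"],d["cx"],d["cy"],np.round(d["R"],3).tolist(),np.round(d["t"],3), 'cam',-d["R"].T@d["t"])
E
```

```text
pics
time_s 0.0
q [-77.021, 21.841, 74.383, -0.0, 83.856, -12.337]
qvel [0.052, 0.066, -0.091, 0.031, -0.033, -0.049]
joint_efforts [0.0, -44.846, -23.128, -0.0, 0.005, 0.0]
position [0.235, -0.497, 0.231]
tool_rot [[0.904, 0.428, -0.0], [0.428, -0.904, 0.001], [0.0, -0.001, -1.0]]
ft_force [0.263, 0.117, -0.534]
wrist_torque [0.019, -0.018, -0.021]
grip_width 0.085
side 47.11253861120478 255.80109552151114 183.7214241448402 [[-0.867, -0.499, 0.01], [-0.169, 0.276, -0.946], [0.469, -0.821, -0.324]] [0.608 0.083 0.889] cam [0.12368935 1.0112466  0.36038087]
top 57.321325781494025 260.43881871665013 190.05496203645941 [[-0.024, -1.0, 0.002], [-0.985, 0.023, -0.172], [0.172, -0.006, -0.985]] [0.316 0.552 0.855] cam [0.40458447 0.30812204 0.93686711]
```

View pics/side0.png

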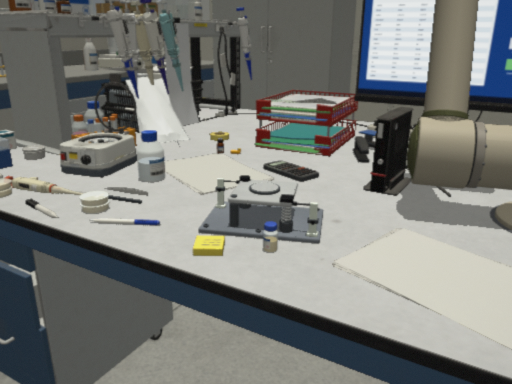

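View pics/top0.png

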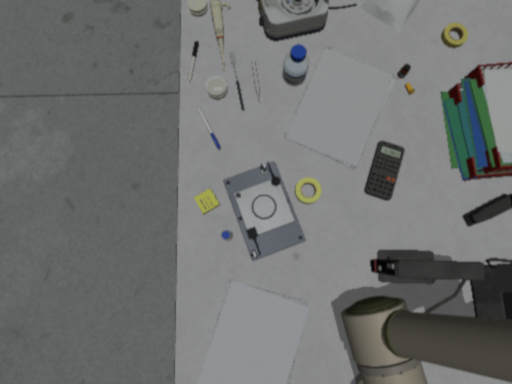

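Run:
```python
import cv2,numpy as np
for n,(a,b,c,d),k in(("side",(165,265,190,345),5),("top",(150,270,185,330),5)):
    im=np.load(f"{n}0.npz")["color"][a:b,c:d]
    cv2.imwrite(f"pics/{n}0z.png",cv2.resize(im,None,fx=k,fy=k,interpolation=cv2.INTER_CUBIC))
```

```text
(no output)
```

View pics/side0z.png

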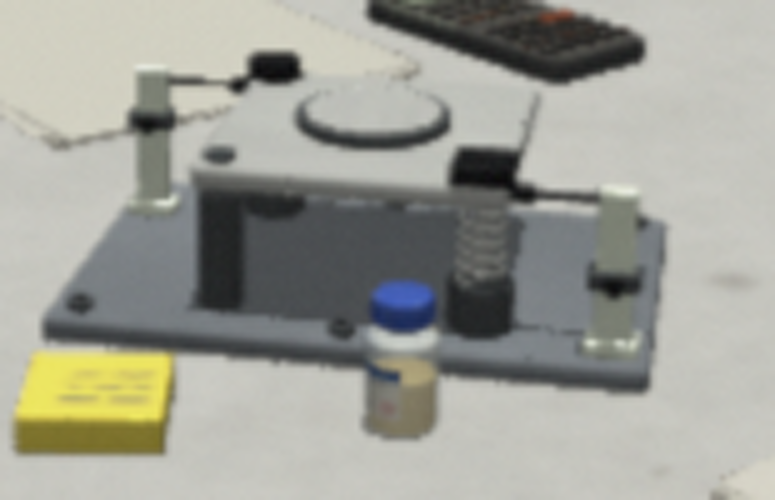

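View pics/top0z.png

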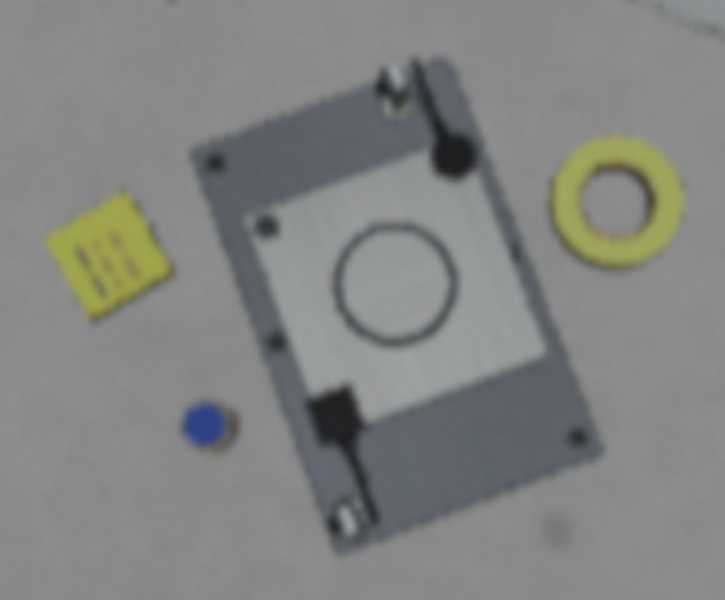

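```bash
cat > h.py <<'E'
import cv2,numpy as np
def load(n): return dict(np.load(n+".npz"))
def ray(d,u,v):
    f=d["color"].shape[0]/2/np.tan(np.radians(d["fov_y"])/2)
    R,t=d["R"],d["t"]; c=-R.T@t
    return c,R.T@np.array([(u-d["cx"])/f,(v-d["cy"])/f,1.])
def plane(d,u,v,z):
    c,r=ray(d,u,v); return c+r*(z-c[2])/r[2]
def proj(d,X):
    f=d["color"].shape[0]/2/np.tan(np.radians(d["fov_y"])/2)
    p=d["R"]@np.asarray(X)+d["t"]; return p[:2]/p[2]*f+[float(d["cx"]),float(d["cy"])]
def vline(d,u,v,xy):
    "height z of the point on vertical line xy seen at row v"
    from scipy.optimize import brentq
    return brentq(lambda z: proj(d,[xy[0],xy[1],z])[1]-v,-.05,.2)
E
python3 - <<'E'
from h import *
d=load("top0"); im=d["color"]; g=cv2.cvtColor(im,cv2.COLOR_BGR2GRAY)
# base: slab colour bluish grey
hsv=cv2.cvtColor(im,cv2.COLOR_BGR2HSV)
print("slab hsv",hsv[165:170,232:238].reshape(-1,3)[::8].tolist(), 'bench',hsv[240:242,310:312].reshape(-1,3).tolist(),'plate',hsv[190,250].tolist(),'pad',g[232,252],g[181,276])
m=(hsv[...,1]>30)&(hsv[...,2]<130)&(hsv[...,0]>95)&(hsv[...,0]<130)
m=m.astype(np.uint8)*255
roi=np.zeros_like(m); roi[155:265,220:308]=m[155:265,220:308]
cs,_=cv2.findContours(roi,cv2.RETR_EXTERNAL,cv2.CHAIN_APPROX_NONE)
c=max(cs,key=cv2.contourArea); P=np.array([plane(d,u,v,.01)[:2] for u,v in c[:,0]],np.float32)
r=cv2.minAreaRect(P*1000); print("base",r)
dark=(g<50).astype(np.uint8); dark[:160]=0;dark[262:]=0;dark[:,:222]=0;dark[:,306:]=0
op=cv2.morphologyEx(dark,cv2.MORPH_OPEN,np.ones((5,5),np.uint8))
n,l,st,ce=cv2.connectedComponentsWithStats(op)
for i in range(1,n): print(st[i],ce[i],plane(d,*ce[i],.078))
E
```

```text
slab hsv [[90, 2, 140], [90, 2, 138], [90, 2, 139], [105, 4, 138]] bench [[120, 2, 140], [120, 2, 140], [90, 2, 140], [90, 2, 140]] plate [100, 5, 147] pad 34 30
base ((449.4425964355469, 392.50860595703125), (14.328064918518066, 24.087656021118164), 82.43697357177734)
[272 177   7   7  46] [274.95652174 180.06521739] [0.57856601 0.26609281 0.078     ]
[248 229   8   9  65] [251.64615385 233.09230769] [0.44853128 0.32683277 0.078     ]
```

Run:
```python
from h import *
d=load("top0"); im=d["color"]; hsv=cv2.cvtColor(im,cv2.COLOR_BGR2HSV)
print(hsv[175,235],hsv[245,290],hsv[245,270])
m=((hsv[...,1]>15)&(hsv[...,0]>95)&(hsv[...,0]<135)&(hsv[...,2]<125)).astype(np.uint8)
m[:155]=0;m[262:]=0;m[:,:222]=0;m[:,306:]=0
m=cv2.morphologyEx(m,cv2.MORPH_OPEN,np.ones((2,2),np.uint8))
n,l,st,ce=cv2.connectedComponentsWithStats(m); i=1+np.argmax(st[1:,4]); print(st[i])
c=np.argwhere(l==i)[:,::-1]
P=np.array([plane(d,u,v,.01)[:2] for u,v in c],np.float32)
print("base",cv2.minAreaRect(P*1000), cv2.boxPoints(cv2.minAreaRect(P*1000)))
# pads: darkness-weighted, pad direct
g=cv2.cvtColor(im,cv2.COLOR_BGR2GRAY)
print(g[172:190,266:284]); print(g[222:244,240:266])
```

```text
[108  11 112] [107  23 100] [108  28 108]
[ 225  163   81   98 2390]
base ((510.876953125, 293.6234130859375), (227.65274047851562, 147.82603454589844), 19.117666244506836) [[379.12115 326.1808 ]
 [427.53555 186.50766]
 [642.63275 261.06604]
 [594.2184  400.73917]]
[[105  99  94  80  60  51  66  91  98  99  99  99 103 120 136 140 139 140]
 [101  97  97  91  70  52  53  78  94  98  99  99  98 109 131 139 140 139]
 [ 98  97  99  95  79  56  39  58  83  94  98 100  98 102 123 137 141 139]
 [ 98  99  99  98  89  62  36  42  65  87  91  95  95  97 112 134 141 139]
 [ 98  98  99  99  94  72  43  34  49  68  70  79  86  92 104 129 139 140]
 [ 97  99  99 100  97  83  49  31  33  42  44  51  66  80  97 118 135 141]
 [ 98  98  98  99  98  81  48  31  29  31  32  33  43  64  87 104 131 141]
 [ 98  99  98 105 105  75  41  29  29  29  30  31  36  51  77  99 130 139]
 [107 113 115 122 118  73  39  29  30  29  32  30  32  45  69  97 122 136]
 [124 133 137 140 126  75  37  31  31  31  30  29  31  43  70  94 110 130]
 [140 143 145 144 129  84  42  31  31  31  31  31  32  48  75  91  99 119]
 [146 145
[... 2215 characters left out ...]
38  64  92
   99 102 101 101 101 101 101 102]
 [139 138 137 125 101 100 101  99  81  61  56  57  45  33  35  46  70  96
  102 102 101 101 100 100 101 102]
 [140 138 137 127 104  99 103 103  95  84  82  81  71  50  39  48  73  97
  102 103 101 101 101 100 101 101]
 [140 139 137 131 114  99 103 105 103  99  99  99  90  68  48  47  71  96
  102 101 101 102 100 100 101 101]
 [140 139 138 135 126 105 102 103 104 103 103 103  99  85  62  43  64  93
  101 101 101 101 101 100 100 100]
 [140 141 138 138 130 112 101 103 103 103 103 103 101  97  77  48  54  83
   99 100 101 101 100 101 100 101]
 [139 140 138 137 133 119 100 101 102 104 103 103 103 100  90  61  49  71
   94 100 101 100 101 101 100 100]]
```

Run:
```python
from h import *
d=load("top0"); im=d["color"]; g=cv2.cvtColor(im,cv2.COLOR_BGR2GRAY)
r=g[188:225,246:283]; k=8
R=cv2.resize(r,None,fx=k,fy=k,interpolation=cv2.INTER_CUBIC)
m=(R<115).astype(np.uint8); cs,_=cv2.findContours(m,cv2.RETR_EXTERNAL,cv2.CHAIN_APPROX_NONE)
for c in cs:
    if len(c)>200:
        e=cv2.fitEllipse(c); u=(e[0][0]+.5)/k-.5+246; v=(e[0][1]+.5)/k-.5+188
        print(u,v,np.array(e[1])/k,plane(d,u,v,.075))
# pads edges by half level (~85), row/col extents
sub=lambda y0,y1,x0,x1:cv2.resize(g[y0:y1,x0:x1],None,fx=8,fy=8,interpolation=cv2.INTER_CUBIC)
for (y0,y1,x0,x1) in ((172,190,266,284),(222,244,240,266)):
    m=(sub(y0,y1,x0,x1)<75).astype(np.uint8); m=cv2.morphologyEx(m,cv2.MORPH_OPEN,cv2.getStructuringElement(cv2.MORPH_ELLIPSE,(41,41)))
    c=max(cv2.findContours(m,0,1)[0],key=cv2.contourArea); q=cv2.minAreaRect(c)
    u=(q[0][0]+.5)/8-.5+x0; v=(q[0][1]+.5)/8-.5+y0; print(u,v,np.array(q[1])/8,q[2],plane(d,u,v,.077))
    z=d["range_z"][int(round(v)),int(round(u))]; c0,rr=ray(d,u,v); print("depth pt",c0+rr*z)
bx=np.array([-.327,.945]);by=-np.array([.945,.327])
for a,b in((-50,-50),(50,50),(0,0)): print(np.array([.5109,.2936])+(a*bx+b*by)/1000)
```

```text
263.5446300506592 206.44210815429688 [24.65444183 24.8315258 ] [0.51339955 0.29621191 0.075     ]
275.5625 180.25 [9.375 9.   ] 90.0 [0.57826208 0.2645457  0.077     ]
depth pt [0.57799493 0.26461273 0.07832266]
251.8638687133789 234.01198768615723 [11.99671745  9.49496365] 69.44395446777344 [0.44634753 0.32636951 0.077     ]
depth pt [0.4461648  0.32628967 0.08076237]
[0.5745 0.2627]
[0.4473 0.3245]
[0.5109 0.2936]
```

Run:
```python
from h import *
d=load("side0"); im=d["color"]; g=cv2.cvtColor(im,cv2.COLOR_BGR2GRAY)
print(g[174:212,212:242]); print(g[198:240,290:324])
for (a,b,c,e,n) in((170,215,205,255,"r"),(195,242,280,330,"s")):
    cv2.imwrite(f"pics/s{n}.png",cv2.resize(im[a:b,c:e],None,fx=12,fy=12,interpolation=cv2.INTER_NEAREST))
```

```text
[[207 206 206 ... 206 203 199]
 [207 206 206 ... 198 165 130]
 [206 207 206 ... 158 100  59]
 ...
 [170 145 135 ...  71  78  76]
 [149 136 132 ...  70  79  78]
 [137 133 133 ...  72  79  79]]
[[ 27  29  36 ... 198 198 198]
 [ 19  20  43 ... 198 200 199]
 [ 14  16  44 ... 197 198 198]
 ...
 [105 106 107 ... 181 193 196]
 [ 81  82  82 ... 188 195 194]
 [ 69  69  69 ... 193 195 195]]
```

View pics/sr.png

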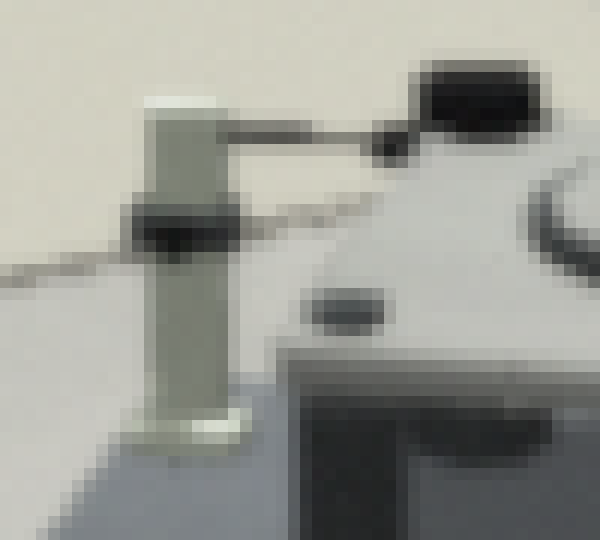

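View pics/ss.png

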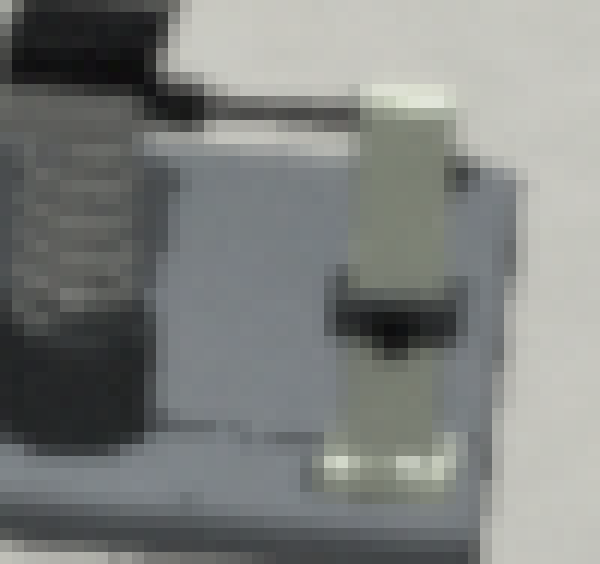

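Run:
```python
from h import *
np.set_printoptions(linewidth=250,threshold=100000)
d=load("side0"); im=d["color"]; g=cv2.cvtColor(im,cv2.COLOR_BGR2GRAY)
for r0,r1,c0,c1 in((176,196,213,240),(199,228,303,322)):
    print("      ",np.arange(c0,c1))
    for r in range(r0,r1): print(r,g[r,c0:c1])
c=np.array([.5128,.2957]);bx=np.array([-.327,.945]);by=-np.array([.945,.327])
P=lambda x,y,z: np.round(proj(d,[*(c+(x*bx+y*by)/1000),z/1000]),2)
for s,n in((-1,"round"),(1,"square")):
    print(n,"pad",P(50*s,50*s,78),"tip",P(50*s,105*s,65))
    for dx in(4,7,10,13): print(dx,[P(50*s+dx,105*s,z) for z in(74,65,55,45,37,10)])
    x,y=(c+(50*s*bx+105*s*by)/1000); print("tip xy",x,y,"top px",proj(load("top0"),[x,y,.065]))
rz=d["range_z"]
print(np.round(rz[184:192,214:227],3));print(np.round(rz[215:226,305:320],3))
```

```text
[213 214 215 216 217 218 219 220 221 222 223 224 225 226 227 228 229 230 231 232 233 234 235 236 237 238 239]
176 [207 206 207 207 206 207 207 206 207 205 206 206 208 206 207 207 206 206 208 207 207 206 206 207 208 201 158]
177 [208 206 206 208 209 211 210 210 209 208 206 206 206 206 206 207 207 206 207 207 207 206 206 206 207 201 136]
178 [206 206 206 210 221 225 226 223 221 219 206 204 207 207 208 207 207 207 206 206 206 207 205 207 207 199 136]
179 [205 207 207 203 183 170 169 167 165 169 166 186 198 199 199 199 199 202 205 207 207 207 205 202 199 193 129]
180 [207 207 207 202 161 131 129 129 128 130 115 116 127 130 130 129 133 146 184 197 200 198 195 156 125 114  79]
181 [207 207 206 202 159 128 125 126 123 124 101  87  90  85  85  83  86  97 121 130 132 131 120  84  49  47  78]
182 [205 206 206 201 159 128 124 125 125 125 123 162 178 179 179 178 179 178 180 180 181 176 127  69  33  57 114]
183 [206 205 207 203 160 129 125 126 125 126 132 182 203 204 204 204 205 203 204 205 205 202 186 137  98 117 160]
184 [206 206 206 201 159 130 127 126 125 125 134 184 204 207 206 206 207 206 2
[... 6188 characters left out ...]
0.796 0.796 0.796 0.792 0.794 0.8   0.881 0.883]
 [0.876 0.877 0.797 0.796 0.795 0.796 0.792 0.795 0.795 0.797 0.793 0.795 0.794 0.876 0.874]
 [0.874 0.873 0.796 0.796 0.795 0.795 0.791 0.79  0.792 0.794 0.791 0.793 0.792 0.871 0.874]
 [0.869 0.866 0.795 0.797 0.795 0.79  0.791 0.788 0.788 0.792 0.793 0.793 0.794 0.872 0.869]
 [0.864 0.862 0.798 0.796 0.798 0.792 0.789 0.789 0.79  0.789 0.793 0.795 0.795 0.866 0.866]
 [0.857 0.861 0.862 0.862 0.8   0.793 0.794 0.788 0.79  0.799 0.793 0.794 0.795 0.861 0.858]
 [0.86  0.856 0.855 0.857 0.802 0.802 0.8   0.793 0.802 0.797 0.799 0.853 0.856 0.855 0.856]
 [0.85  0.85  0.851 0.851 0.801 0.8   0.799 0.801 0.798 0.798 0.798 0.852 0.853 0.85  0.852]]
```

Run:
```python
from h import *
np.set_printoptions(linewidth=250,threshold=100000)
d=load("top0"); im=d["color"]
A=cv2.resize(im[155:180,250:285],None,fx=11,fy=16*11//16,interpolation=cv2.INTER_NEAREST)
B=cv2.resize(im[238:263,240:275],None,fx=11,fy=11,interpolation=cv2.INTER_NEAREST)
cv2.imwrite("pics/tp.png",np.hstack([A,B]))
c=np.array([.5128,.2957]);bx=np.array([-.327,.945]);by=-np.array([.945,.327])
for s in(-1,1):
  for dx in(4,10,16,18): print(s,dx,[np.round(proj(d,[*(c+((50*s+dx)*bx+(105*s+dy)*by)/1000),z/1000]),1).tolist() for dy in(-7,7) for z in(74,10)])
ds=load("side0")
for s in(-1,1):
  for dx in(4,18): X=[*(c+((50*s+dx)*bx+105*s*by)/1000),.055]; print(s,dx,(ds["R"]@X+ds["t"])[2])
```

```text
-1 4 [[265.2, 159.3], [264.9, 165.3], [267.2, 164.3], [266.7, 170.1]]
-1 10 [[263.0, 160.1], [262.8, 166.1], [265.0, 165.1], [264.6, 170.8]]
-1 16 [[260.8, 160.9], [260.7, 166.9], [262.7, 165.9], [262.5, 171.6]]
-1 18 [[260.0, 161.1], [260.0, 167.1], [262.0, 166.2], [261.8, 171.8]]
1 4 [[257.1, 252.2], [257.3, 252.1], [259.1, 257.7], [259.2, 257.3]]
1 10 [[254.8, 253.1], [255.1, 252.9], [256.8, 258.6], [257.0, 258.1]]
1 16 [[252.4, 253.9], [252.9, 253.8], [254.4, 259.5], [254.8, 258.9]]
1 18 [[251.7, 254.2], [252.2, 254.0], [253.7, 259.8], [254.1, 259.2]]
-1 4 0.9304683900525567
-1 18 0.9174514610735145
1 4 0.8007643616202226
1 18 0.7877474326411804
```

View pics/tp.png

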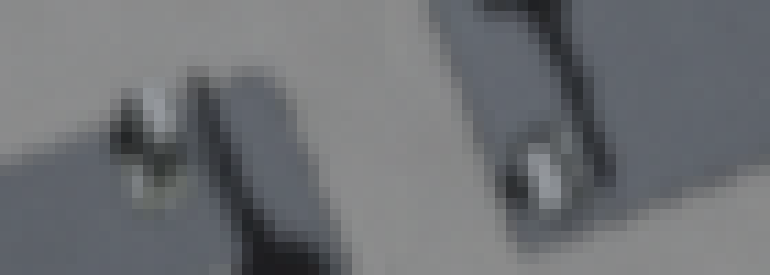

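Run:
```python
from h import *
np.set_printoptions(linewidth=250,threshold=100000)
d=load("top0"); g=cv2.cvtColor(d["color"],cv2.COLOR_BGR2GRAY)
c=np.array([.5128,.2957]);bx=np.array([-.327,.945]);by=-np.array([.945,.327])
def rect(d,g,xs,ys,z):
    U=np.array([[proj(d,[*(c+(x*bx+y*by)/1000),z/1000]) for x in xs] for y in ys]).astype(np.float32)
    return cv2.remap(g,U[...,0],U[...,1],cv2.INTER_CUBIC)
for s in(-1,1):
    xs=50*s+np.arange(-6,28,2); ys=105*s+np.arange(-20,22,3)
    print("z74 dx",np.arange(-6,28,2))
    for y,r in zip(ys-105*s,rect(d,g,xs,ys,74)): print("%4d"%y,r)
    xs=50*s+np.arange(-6,7,1)
    print("z66 needle mean profile",np.arange(-6,7),rect(d,g,xs,105*s-s*np.arange(4,30,3),66).mean(0).round())
```

```text
z74 dx [-6 -4 -2  0  2  4  6  8 10 12 14 16 18 20 22 24 26]
 -20 [137 137 138 139 140 139 139 138 138 139 140 140 140 140 140 140 139]
 -17 [136 137 138 139 139 139 139 139 139 139 140 140 139 140 140 140 139]
 -14 [137 138 138 139 140 139 139 139 139 139 140 140 140 139 139 140 140]
 -11 [139 139 139 139 139 139 139 139 139 139 138 139 139 139 139 139 139]
  -8 [139 139 140 140 140 139 139 139 138 138 139 140 139 139 139 139 140]
  -5 [140 140 139 139 139 139 139 137 137 137 137 138 137 138 139 140 139]
  -2 [139 138 133 127 126 133 137 138 139 142 135 125 121 131 137 141 140]
   1 [135 132 118  99  95 112 127 132 142 152 137 106  87 101 125 133 133]
   4 [114 113 101  75  72  93 108 117 139 154 142 104  70  67  87 105 116]
   7 [100  98  86  67  62  79  94 113 135 149 136  97  65  44  45  67  93]
  10 [101  98  87  66  58  67  83  94 111 125 120  88  58  41  45  60  81]
  13 [101  98  90  66  53  64  78  83  79  82  82  67  57  64  75  84  90]
  16 [100  99  86  63  53  60  74  80  70  62  57  53  61  89 110 103  98]
  19 [100  96  85  60  51  60  68  82  85  79  73  63  70  97 125
[... 670 characters left out ...]
 56  68  81  79  89 124 145 134  98  73  72  92 122 135]
   1 [100  98  87  80  84  82  76  80  92 105 105  95  90  89  94 116 135]
   4 [100  98  95  94  95  91  86  85  79  81  88  90  94  93 102 121 136]
   7 [106 104 100  99 101 106 103 100  98  99 104 106 106 107 115 129 138]
  10 [130 128 126 124 126 130 130 127 126 127 128 128 130 129 131 136 139]
  13 [137 138 138 137 136 136 137 137 137 138 137 136 136 136 136 137 138]
  16 [137 137 137 137 137 137 137 137 137 137 137 137 136 136 136 136 137]
  19 [137 137 137 136 136 136 136 138 137 136 137 137 136 136 136 137 137]
z66 needle mean profile [-6 -5 -4 -3 -2 -1  0  1  2  3  4  5  6] [97. 91. 82. 70. 58. 51. 52. 61. 74. 86. 95. 98. 97.]
```

Run:
```python
from h import *
d=load("top0"); z=d["range_z"]; s=load("side0")
for p in([0,0,0],[.235,-.497,.231],[.4,-.13,.2],[.577,.265,.2]): print(p,proj(d,p),proj(s,p))
for dd in(d,s):
    H=dd["range_z"]; 
    f=192/np.tan(np.radians(dd["fov_y"])/2); v,u=np.mgrid[:384,:512]
    C=np.stack([(u-dd["cx"])/f*H,(v-dd["cy"])/f*H,H],-1); W=(C-dd["t"])@dd["R"]
    ok=(H>0)
    for x0 in np.arange(.1,.8,.1):
        print("x%.1f"%x0,[ (lambda m: round(float(np.percentile(W[...,2][m],99.5)),2) if m.sum()>5 else None)(ok&(abs(W[...,0]-x0-.05)<.05)&(abs(W[...,1]-y0-.05)<.05)) for y0 in np.arange(-.6,.45,.1)])
```

```text
[0, 0, 0] [390.23155429 416.7471316 ] [556.96910892 224.64384482]
[0.235, -0.497, 0.231] [683.18204157 330.98961531] [472.08487243  80.3393709 ]
[0.4, -0.13, 0.2] [471.23542237 248.31317405] [385.01215196 100.98843669]
[0.577, 0.265, 0.2] [277.90115814 169.44517661] [244.71771205 117.91263214]
x0.1 [None, None, None, None, 0.0, 0.19, 0.21, 0.17, 0.01, 0.01, 0.01]
x0.2 [None, None, 0.05, 0.01, 0.01, 0.44, 0.38, 0.19, 0.01, 0.01, 0.01]
x0.3 [None, None, 0.01, 0.13, 0.19, 0.19, 0.19, 0.0, 0.01, 0.07, 0.0]
x0.4 [None, None, 0.05, 0.08, 0.0, 0.0, 0.0, 0.01, 0.08, 0.08, 0.04]
x0.5 [None, None, 0.1, 0.18, 0.0, 0.02, 0.02, 0.02, 0.08, 0.08, 0.02]
x0.6 [None, None, None, 0.18, 0.0, 0.02, 0.01, 0.01, 0.07, 0.01, 0.01]
x0.7 [None, None, 0.16, 0.16, 0.0, 0.01, 0.01, 0.01, 0.01, 0.0, 0.01]
x0.1 [None, None, 0.16, 0.44, 0.0, 0.01, 0.22, 0.17, 0.01, 0.0, 0.0]
x0.2 [None, None, 0.17, 0.44, 0.01, 0.43, 0.38, 0.19, 0.0, 0.0, 0.0]
x0.3 [None, None, None, 0.44, 0.19, 0.19, 0.18, 0.0, 0.01, 0.07, 0.0]
x0.4 [0.06, 0.05, 0.05, 0.45, 0.0, 0.01, 0.0, 0.01, 0.08, 0.08, 0.05]
x0.5 [0.06, 0.16, 0.16, 0.44, 0.0, 0.02, 0.02, 0.0, 0.08, 0.08, 0.02]
x0.6 [0.16, 0.16, 0.16, 0.17, 0.0, 0.02, 0.01, 0.01, 0.07, 0.05, 0.01]
x0.7 [0.16, 0.15, 0.15, 0.16, 0.0, 0.01, 0.01, 0.01, 0.01, 0.01, 0.01]
```

Run:
```python
from h import *
for n in("side0","top0"):
    dd=load(n); H=dd["range_z"]; f=192/np.tan(np.radians(dd["fov_y"])/2); v,u=np.mgrid[:384,:512]
    W=(np.stack([(u-dd["cx"])/f*H,(v-dd["cy"])/f*H,H],-1)-dd["t"])@dd["R"]
    for nm,m in(("mon",(H>0)&(abs(W[...,0]-.35)<.25)&(abs(W[...,1]+.35)<.15)&(W[...,2]>.21)),("tower",(H>0)&(W[...,0]>.27)&(W[...,0]<.5)&(abs(W[...,1]+.08)<.16)&(W[...,2]>.04)&(W[...,2]<.25))):
        print(n,nm,m.sum())
        if m.sum()>3: print(u[m].min(),u[m].max(),v[m].min(),v[m].max(),np.percentile(W[m],[1,50,99],axis=0).round(2).tolist())
```

```text
side0 mon 10304
356 511 0 99 [[0.14, -0.26, 0.21], [0.37, -0.25, 0.33], [0.51, -0.24, 0.44]]
side0 tower 2471
360 429 76 180 [[0.27, -0.24, 0.04], [0.35, 0.0, 0.13], [0.49, 0.07, 0.24]]
top0 mon 0
top0 tower 2860
363 496 259 320 [[0.27, -0.21, 0.06], [0.35, -0.01, 0.18], [0.38, 0.08, 0.24]]
```

Run:
```python
from h import *
d=load("side0");t=load("top0")
A=cv2.resize(d["color"][0:230,340:512],None,fx=2.6,fy=2.6,interpolation=cv2.INTER_CUBIC)
B=cv2.resize(t["color"][230:384,340:512],None,fx=2,fy=2,interpolation=cv2.INTER_CUBIC)
B=cv2.copyMakeBorder(B,0,A.shape[0]-B.shape[0],0,0,0); cv2.imwrite("pics/mon.png",np.hstack([A,B]))
H=d["range_z"]; f=192/np.tan(np.radians(d["fov_y"])/2); v,u=np.mgrid[:384,:512]
W=(np.stack([(u-d["cx"])/f*H,(v-d["cy"])/f*H,H],-1)-d["t"])@d["R"]
for r in(2,40,80,92,100,105,110,120): print(r,[np.round(W[r,c],2).tolist() for c in(350,362,380,410,450,480,500,510)])
H=t["range_z"]; f=192/np.tan(np.radians(t["fov_y"])/2)
W=(np.stack([(u-t["cx"])/f*H,(v-t["cy"])/f*H,H],-1)-t["t"])@t["R"]
for r in(256,265,272,285,300,340,375): print(r,[np.round(W[r,c],2).tolist() for c in(378,390,410,440,470,490,510)])
```

```text
2 [[1.15, -2.02, 0.56], [1.12, -2.18, 0.57], [0.47, -0.25, 0.44], [0.39, -0.25, 0.44], [0.26, -0.02, 0.42], [0.23, -0.25, 0.44], [0.18, -0.25, 0.44], [0.16, -0.26, 0.44]]
40 [[1.15, -2.08, 0.32], [0.51, -0.24, 0.34], [0.46, -0.24, 0.35], [0.38, -0.25, 0.35], [0.25, 0.01, 0.35], [0.21, -0.25, 0.35], [0.17, -0.26, 0.35], [0.15, -0.26, 0.35]]
80 [[1.16, -2.16, 0.04], [0.5, -0.24, 0.24], [0.45, -0.24, 0.24], [0.37, -0.25, 0.24], [0.24, 0.04, 0.28], [0.2, -0.25, 0.25], [0.15, -0.25, 0.26], [0.13, -0.26, 0.26]]
92 [[1.16, -2.18, -0.04], [0.5, -0.25, 0.2], [0.44, -0.25, 0.21], [0.36, -0.25, 0.21], [0.23, 0.05, 0.25], [0.19, -0.25, 0.22], [0.15, -0.26, 0.23], [0.13, -0.26, 0.23]]
100 [[0.6, -0.46, 0.15], [0.49, -0.24, 0.18], [0.44, -0.25, 0.19], [0.36, -0.25, 0.19], [0.23, 0.06, 0.24], [0.19, -0.25, 0.2], [0.15, -0.26, 0.21], [0.13, -0.25, 0.21]]
105 [[0.6, -0.47, 0.13], [1.05, -2.14, -0.12], [0.93, -2.19, -0.12], [0.72, -2.16, -0.1], [0.23, 0.06, 0.23], [0.19, -0.25, 0.19], [0.14, -0.26, 0.2], [0.12, -0.26, 0.2]]
110 [[0.6, -0.47, 0.11], [1.05, -2.16, -0.16], [0.92, -2.16, -0.15], [0.34, -0
[... 599 characters left out ...]
02, 0.15], [0.35, -0.0, 0.19], [0.35, -0.07, 0.18], [0.35, -0.13, 0.19], [0.35, -0.21, 0.13], [0.34, -0.33, 0.01]]
285 [[0.31, 0.0, -0.0], [0.31, -0.03, -0.0], [0.31, -0.08, 0.0], [0.31, -0.16, -0.0], [0.31, -0.23, 0.0], [0.31, -0.28, 0.01], [0.3, -0.33, 0.01]]
300 [[0.3, 0.06, 0.15], [0.3, 0.03, 0.16], [0.27, -0.07, 0.0], [0.27, -0.15, -0.0], [0.27, -0.23, 0.0], [0.27, -0.27, 0.01], [0.27, -0.3, 0.04]]
340 [[0.23, 0.08, 0.2], [0.23, 0.06, 0.22], [0.24, 0.04, 0.27], [0.26, 0.02, 0.33], [0.27, -0.0, 0.38], [0.27, -0.01, 0.41], [0.28, -0.03, 0.43]]
375 [[0.16, 0.08, 0.18], [0.16, 0.06, 0.19], [0.16, 0.02, 0.19], [0.09, -0.13, 0.0], [0.09, -0.21, -0.0], [0.22, -0.02, 0.39], [0.23, -0.03, 0.43]]
```

View pics/mon.png

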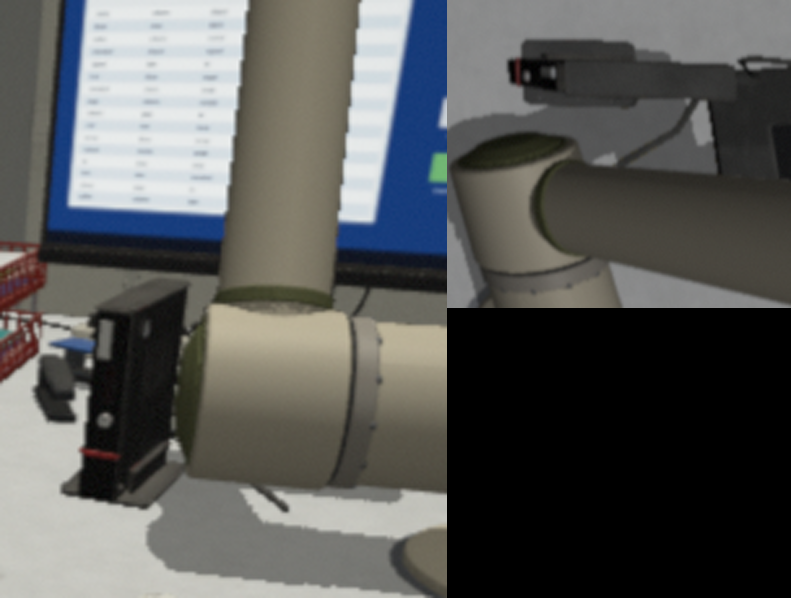

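```bash
python3 -m inch '85 0 0 -60 0;60 0 0 -120 0;30 0 0 -180 0;0 0 0 -240 0;0 50 9 -270 0;0 100 18 -270 0;0 150 27 -270 0;0 200 36 -270 0;0 250 45 -270 0;0 290 52 -270 0' 40
```

```text
time_s: 1.35
position: [0.5035, -0.4049, 0.4778]
tool_rot: [[0.904, 0.428, 0.011], [0.429, -0.904, -0.008], [0.006, 0.012, -1.0]]
ft_force: [0.2, -0.5, 0.6]
grip_width: 0.0001
```

```bash
python3 -m inch '0 46 -39 0 0;0 92 -78 0 0;0 139 -117 0 0;0 185 -156 0 0;0 205 -211 20 0;0 225 -266 40 0;0 245 -321 80 0;0 265 -375 120 0;0 285 -430 160 0;0 305 -485 200 0'
python3 - <<'E'
from rig import env
s=env.observe(); print(s["q"])
E
```

```text
time_s: 2.6
position: [0.5741, 0.136, 0.2919]
tool_rot: [[0.904, 0.427, 0.012], [0.428, -0.904, -0.01], [0.006, 0.014, -1.0]]
ft_force: [1.2, -0.2, -0.5]
grip_width: -0.0001
[ 2.10053792 23.86989278 61.10084586 -0.59214616 94.38093205 66.74254512]
```

```bash
python3 -m inch '0 20 -55 40 3;0 40 -109 80 6;0 40 -109 130 6;0 40 -109 170 6;0 40 -109 191 6;0 40 -109 191 6;0 40 -109 191 6'
python3 - <<'E'
from rig import env
import cv2,numpy as np
for n in("side","top"):
    d=env.get_image(n); np.savez(f"{n}1.npz",**d)
a=np.load("side1.npz")["color"][95:265,190:345];b=np.load("top1.npz")["color"][120:290,185:330]
k=2.6
cv2.imwrite("pics/b1.png",np.hstack([cv2.resize(a,None,fx=k,fy=k),cv2.resize(b,None,fx=k,fy=k)]))
s=env.observe(); print(s["position"],s["tool_rot"],s["ft_force"])
E
```

```text
time_s: 3.48
position: [0.5672, 0.2482, 0.1021]
tool_rot: [[0.944, 0.331, 0.014], [0.331, -0.944, -0.01], [0.01, 0.013, -1.0]]
ft_force: [-0.1, 0.9, 0.1]
grip_width: -0.0002
[0.56718708 0.24819872 0.10240177] [[ 0.94367898  0.33055036  0.01436829]
 [ 0.33069686 -0.94369069 -0.00935248]
 [ 0.01046776  0.01357729 -0.99985303]] [ 1.30416072 -0.40826175  0.70034306]
```

View pics/b1.png

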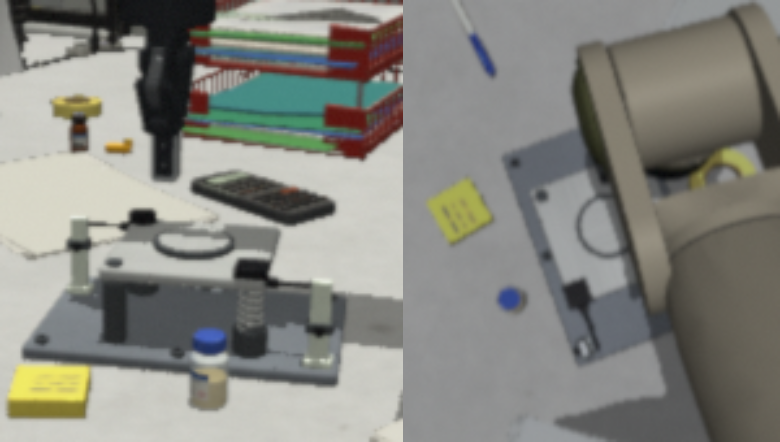

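```bash
python3 -m inch '0 7 -6 0 0;0 15 -12 5 0;0 15 -12 12 0;0 15 -12 12 0;0 15 -12 12 0'
python3 - <<'E'
from rig import env
from h import *
d=env.get_image("side"); np.savez("side2.npz",**d)
s=env.observe(); print(s["position"],s["ft_force"],s["time_s"],np.abs(s["qvel"]).max(), proj(d,s["position"]))
cv2.imwrite("pics/b2.png",cv2.resize(d["color"][130:230,200:300],None,fx=6,fy=6,interpolation=cv2.INTER_CUBIC))
E
```

```text
time_s: 4.2
position: [0.5769, 0.2642, 0.089]
tool_rot: [[0.944, 0.331, 0.012], [0.331, -0.944, -0.01], [0.008, 0.013, -1.0]]
ft_force: [0.7, -1.4, -0.5]
grip_width: 0.0003
[0.57702159 0.264183   0.08918926] [-0.61934601  0.99184909  0.51288379] 4.25 0.234892528328336 [244.83578121 170.92914879]
```

View pics/b2.png

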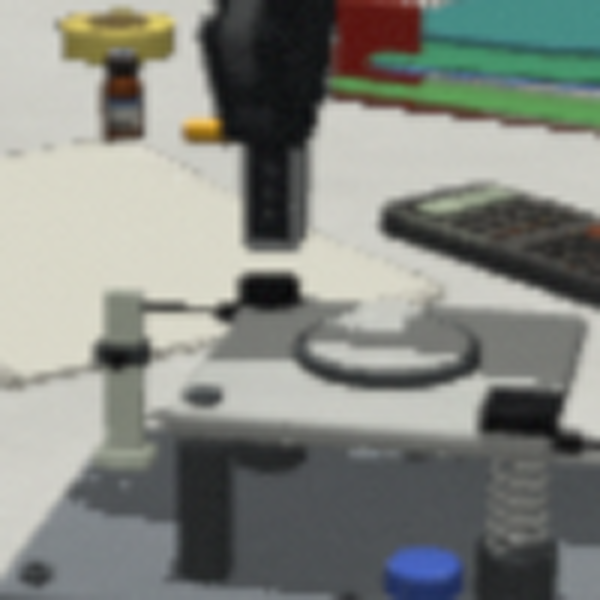

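```bash
cat > look.py <<'E'
import sys
from rig import env
from h import *
n=sys.argv[1]; d=env.get_image("side"); np.savez(n+".npz",**d)
s=env.observe(); print("pos",np.round(s["position"],4),"f",np.round(s["ft_force"],1),"t",s["time_s"])
g=cv2.cvtColor(d["color"],cv2.COLOR_BGR2GRAY); np.set_printoptions(linewidth=250)
if sys.argv[2]=="r": r0,r1,c0,c1,A=176,196,213,240,(165,210,205,255)
else: r0,r1,c0,c1,A=199,232,298,322,(195,242,280,330)
print("    ",np.arange(c0,c1))
for r in range(r0,r1): print(r,g[r,c0:c1])
a,b,c,e=A
cv2.imwrite(f"pics/{n}.png",cv2.resize(d["color"][a:b,c:e],None,fx=12,fy=12,interpolation=cv2.INTER_CUBIC))
E
python3 -m inch '0 0 0 7 0;0 0 0 11 0;0 0 0 15 0;0 0 0 19 0;0 0 0 19 0'; python3 look.py p1 r
```

```text
time_s: 4.88
position: [0.5775, 0.2637, 0.0702]
tool_rot: [[0.944, 0.33, 0.013], [0.331, -0.944, -0.01], [0.009, 0.014, -1.0]]
ft_force: [-0.1, -1.9, 5.0]
grip_width: 0.0
pos [0.5775 0.2637 0.0704] f [-0.2 -3.8  6. ] t 4.925
     [213 214 215 216 217 218 219 220 221 222 223 224 225 226 227 228 229 230 231 232 233 234 235 236 237 238 239]
176 [214 214 215 213 215 214 215 215 216 214 215 214 215 215 215 216 216 215 215 215 216 214 214 215 215 215 209]
177 [215 215 214 214 212 212 212 212 212 212 212 215 215 215 215 215 215 214 215 215 215 215 215 215 215 215 209]
178 [214 215 213 212 195 182 175 179 180 181 185 205 214 215 215 215 214 215 215 215 215 215 214 215 215 215 204]
179 [214 214 214 210 171 142 136 139 141 146 156 196 212 214 215 215 215 215 215 214 216 215 215 214 214 211 164]
180 [215 215 214 209 165 131 126 128 127 130 139 191 213 215 214 214 215 214 215 215 214 215 214 215 214 208 142]
181 [215 215 215 209 164 132 126 127 127 127 136 190 213 214 214 215 214 214 214 214 215 215 215 214 214 208 139]
182 [215 215 215 211 165 132 128 126 129 128 131 184 205 207 208 213 214 215
[... 819 characters left out ...]
140 122 119 120]
190 [206 186 140  93  64  39  21  31  45  53  57  92 165 185 192 200 206 206 206 207 204 184 152 132 127 128 127]
191 [166 157 135 121 112  79  58  79 102 110 111 160 194 202 203 205 207 207 206 203 196 189 181 177 176 178 178]
192 [180 187 186 180 148 120 111 116 122 125 131 178 199 204 203 203 204 206 202 194 193 192 192 192 192 192 193]
193 [198 200 201 196 156 129 126 125 127 126 135 181 200 203 203 203 204 201 194 186 186 186 188 190 193 192 192]
194 [201 202 202 199 158 132 126 127 128 128 134 181 201 204 204 204 202 186 160 142 131 133 140 161 184 193 193]
195 [201 202 201 198 159 130 127 125 128 126 127 180 202 204 203 204 194 157 117  94  87  90  92 112 171 192 194]
```

View pics/p1.png

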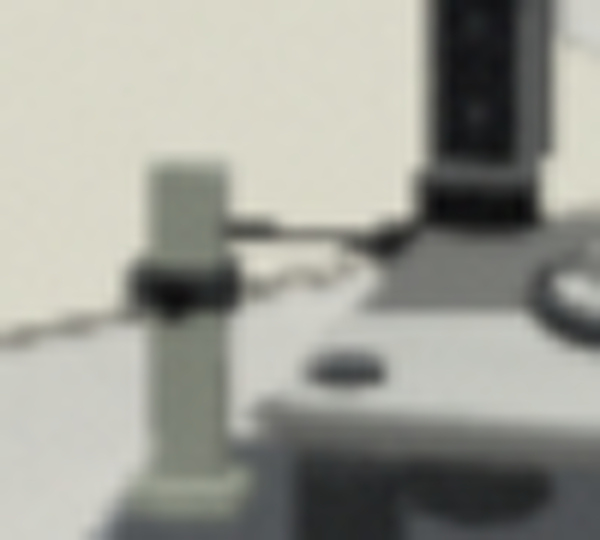

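```bash
python3 -m inch '0 0 0 2 0;0 0 0 4 0;0 0 0 5.5 0;0 0 0 5.5 0'; python3 look.py p2 r
```

```text
time_s: 5.42
position: [0.5777, 0.2636, 0.0651]
tool_rot: [[0.944, 0.33, 0.013], [0.331, -0.944, -0.01], [0.009, 0.014, -1.0]]
ft_force: [0.0, -4.2, 6.6]
grip_width: -0.0001
pos [0.5777 0.2636 0.0652] f [ 0.  -4.   6.3] t 5.475
     [213 214 215 216 217 218 219 220 221 222 223 224 225 226 227 228 229 230 231 232 233 234 235 236 237 238 239]
176 [215 215 215 214 214 216 215 215 214 216 215 215 214 215 215 215 215 215 215 215 216 215 214 216 215 211 172]
177 [214 215 215 214 214 212 211 211 212 212 211 214 215 214 215 216 213 214 214 214 215 216 214 214 214 210 171]
178 [215 215 214 213 195 181 175 178 180 181 185 205 215 215 215 214 215 215 214 215 214 215 215 215 215 211 172]
179 [215 214 214 210 171 142 138 138 140 145 157 196 213 214 215 216 214 215 215 215 215 214 215 214 214 212 173]
180 [215 214 214 210 164 131 128 128 127 130 139 191 212 213 215 214 215 214 215 215 215 215 215 214 215 210 171]
181 [216 215 215 211 164 131 128 127 127 128 134 190 213 215 215 214 215 214 214 214 215 215 215 214 215 210 158]
182 [215 215 216 209 164 132 127 127 127 126 136 189 212 214 215 215 215 
[... 822 characters left out ...]
150 120 115 117]
190 [206 185 138  92  64  38  23  31  45  53  55  93 164 183 192 201 205 207 206 206 207 204 179 145 121 119 119]
191 [166 158 136 122 111  80  58  79 103 110 111 158 192 202 205 205 206 207 207 206 204 185 155 134 128 126 126]
192 [180 187 186 180 147 120 110 118 122 125 131 178 200 203 204 204 204 205 206 204 198 187 179 176 176 176 176]
193 [197 201 200 196 158 130 125 126 125 128 137 181 201 201 203 204 203 202 200 194 188 185 186 186 189 190 190]
194 [201 201 203 199 158 130 127 127 126 128 136 181 200 203 204 204 203 186 164 145 138 137 140 159 181 190 192]
195 [201 202 203 196 158 131 127 127 127 126 128 180 202 205 205 205 200 160 114  92  91  89  88 108 152 182 193]
```

View pics/p2.png

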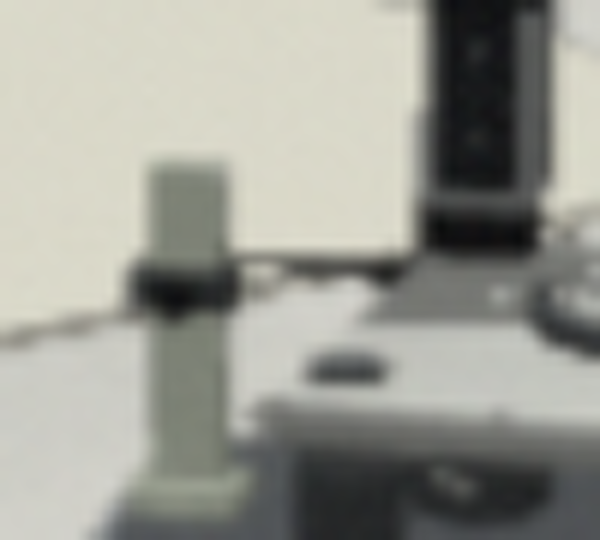

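Run:
```python
from h import *
d=load("side0")
c=np.array([.5128,.2957]);bx=np.array([-.327,.945]);by=-np.array([.945,.327])
P=lambda x,y,z: proj(d,[*(c+(x*bx+y*by)/1000),z/1000])
for s in(-1,1):
  for dr in (0,7,13,25):
    for y in (105,95,80,65): print(s,dr,y,P(50*s,s*y,65-dr).round(2), end=' ')
    a=P(50*s,s*70,65-dr);b=P(50*s,s*105,65-dr); print("slope",(b-a)[1]/(b-a)[0])
```

```text
-1 0 105 [219.48 180.3 ] -1 0 95 [224.07 180.62] -1 0 80 [230.98 181.11] -1 0 65 [237.93 181.6 ] slope 0.07076364102832372
-1 7 105 [219.54 183.43] -1 7 95 [224.11 183.76] -1 7 80 [231.01 184.26] -1 7 65 [237.94 184.76] slope 0.07204790385646184
-1 13 105 [219.58 186.1 ] -1 13 95 [224.15 186.44] -1 13 80 [231.03 186.94] -1 13 65 [237.95 187.45] slope 0.07314369765222858
-1 25 105 [219.68 191.42] -1 25 95 [224.23 191.76] -1 25 80 [231.08 192.28] -1 25 65 [237.97 192.8 ] slope 0.0753215516005699
1 0 105 [316.62 205.19] 1 0 95 [311.1  204.76] 1 0 80 [302.87 204.12] 1 0 65 [294.69 203.48] slope 0.07787579930465342
1 7 105 [316.41 208.76] 1 7 95 [310.91 208.32] 1 7 80 [302.7  207.67] 1 7 65 [294.54 207.03] slope 0.07929085755700319
1 13 105 [316.23 211.8 ] 1 13 95 [310.74 211.36] 1 13 80 [302.55 210.7 ] 1 13 65 [294.42 210.05] slope 0.08049760867004199
1 25 105 [315.88 217.85] 1 25 95 [310.42 217.39] 1 25 80 [302.27 216.72] 1 25 65 [294.17 216.05] slope 0.08289422923246846
```

```bash
python3 -m inch '0 0 0 0.5 0;0 0 0 0.5 0;0 0 0 0.5 0;0 0 0 0.5 0;0 0 0 0.5 0;0 0 0 0.5 0;0 0 0 0.5 0;0 0 0 0.5 0;0 0 0 0.5 0;0 0 0 0.5 0'; python3 look.py p3 r
```

```text
time_s: 6.72
position: [0.5777, 0.2636, 0.0647]
tool_rot: [[0.944, 0.331, 0.014], [0.331, -0.944, -0.01], [0.009, 0.014, -1.0]]
ft_force: [0.0, -3.4, 6.2]
grip_width: -0.0001
pos [0.5777 0.2636 0.0647] f [-0.7 -3.6  6.4] t 6.775
     [213 214 215 216 217 218 219 220 221 222 223 224 225 226 227 228 229 230 231 232 233 234 235 236 237 238 239]
176 [216 213 215 215 214 214 215 214 215 214 216 215 214 215 215 215 215 215 214 215 216 216 215 215 215 210 171]
177 [215 215 215 215 213 212 212 211 212 211 211 214 214 215 215 215 215 216 215 215 215 214 215 215 216 211 172]
178 [215 214 213 213 196 182 176 179 181 181 185 205 214 215 214 215 214 213 214 213 215 215 215 214 216 211 172]
179 [214 215 215 209 169 142 137 140 140 147 156 196 213 214 214 215 215 216 215 215 215 215 213 215 214 212 172]
180 [215 214 215 210 165 131 127 128 129 131 141 193 212 214 214 214 214 215 214 216 215 216 214 215 215 211 175]
181 [216 214 215 209 165 131 127 127 127 127 137 190 212 214 214 215 214 214 215 215 215 214 215 213 215 213 194]
182 [215 216 215 210 164 130 126 127 126 127 134 190 212 214 215 215 214
[... 823 characters left out ...]
132 106 114 117]
190 [205 186 139  92  64  38  23  29  45  53  56  93 165 185 192 201 206 206 206 206 207 203 178 137 120 118 118]
191 [167 158 136 121 112  80  60  81 101 110 110 159 194 202 203 205 207 206 207 207 204 184 153 133 128 126 127]
192 [181 186 186 180 150 120 113 116 124 126 131 178 201 203 204 204 205 204 204 204 195 188 180 176 177 177 176]
193 [197 201 203 196 158 130 126 126 126 129 135 180 199 204 203 204 203 203 201 193 187 186 185 185 189 191 190]
194 [202 202 201 199 158 130 126 127 126 127 135 182 201 204 204 205 203 187 166 146 138 136 140 159 179 190 192]
195 [201 202 202 198 158 130 127 126 127 127 127 179 203 204 204 204 200 161 115  94  89  89  88 106 151 183 191]
```

View pics/p3.png

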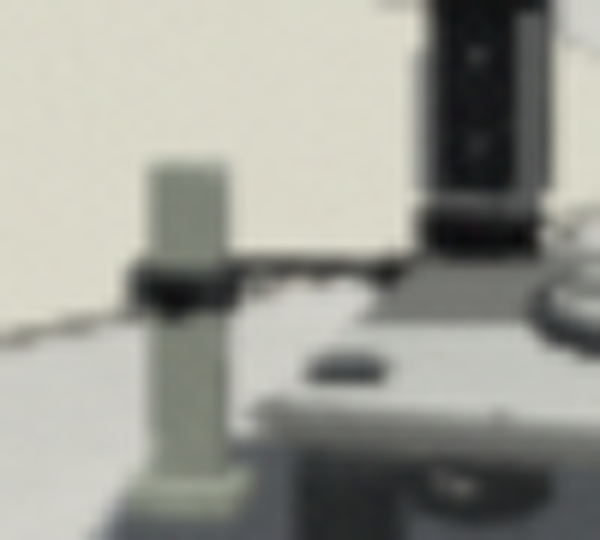

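```bash
python3 -m inch '0 0 0 0.5 0;0 0 0 0.5 0;0 0 0 0.5 0;0 0 0 0.5 0;0 0 0 0.5 0;0 0 0 0.5 0;0 0 0 0.5 0;0 0 0 0.5 0;0 0 0 0.5 0;0 0 0 0.5 0'; python3 look.py p4 r | grep -E "pos|18[5-9]"
```

```text
time_s: 8.02
position: [0.5778, 0.2636, 0.0642]
tool_rot: [[0.944, 0.331, 0.014], [0.331, -0.944, -0.01], [0.009, 0.014, -1.0]]
ft_force: [0.4, -4.4, 6.9]
grip_width: 0.0001
pos [0.5777 0.2636 0.0642] f [ 0.3 -3.7  5.6] t 8.075
178 [216 215 214 213 195 182 175 178 180 180 186 205 213 215 215 215 216 215 214 215 215 215 214 215 214 211 171]
182 [214 215 216 209 164 133 127 127 128 127 134 189 213 215 215 215 215 214 214 215 213 214 215 214 215 210 161]
183 [215 215 215 210 165 132 127 128 128 127 134 189 213 215 214 214 215 214 215 215 215 215 214 215 215 208 143]
185 [214 215 214 206 161 130 127 128 126 126 133 183 205 207 208 207 207 208 209 211 212 212 211 205 190 187 139]
186 [216 214 206 162 130 123 124 123 124 122 109 118 122 124 129 130 130 133 147 178 185 187 163 132 111 109  95]
187 [215 211 169 107  82  82  85  88  90  90  74  61  57  66  77  73  75  74  80 107 114 115  91  56  39  58  92]
188 [215 209 148  75  47  38  43  46  52  53  49  50  89 102 122 127 152 148 128 140 145 142 108  62  52  89 110]
189 [213 207 145  73  40  23  18  23  33  41  42  58 122 133 153 180 195 195 189 193 194 193 179 130 106 111 117]
190 [205 185 139  92  64  36  22  30  44  53  57  94 164 186 193 202 206 207 207 206 206 201 177 136 119 117 120]
192 [182 187 186 181 148 120 112 116 124 126 131 178 199 203 204 204 205 205 205 203 195 188 180 176 175 176 173]
193 [198 201 200 196 158 130 125 126 127 127 135 181 200 202 204 204 204 202 201 192 188 187 186 186 190 191 189]
194 [202 203 203 198 158 130 127 126 127 129 134 182 201 204 204 204 204 187 166 144 137 137 139 159 180 190 192]
```

```bash
python3 -m inch '0 0 0 -6 0;0 0 0 -12 0;0 0 0 -20 0;0 0 0 -50 0;0 0 0 -60 0;0 -50 -50 -60 0;0 -100 -101 -60 0;0 -101 -102 -60 0;0 -101 -102 -40 0;0 -101 -102 -25 0'; python3 -m inch '0 0 0 2 0;0 0 0 2 0;0 0 0 2 0'; python3 look.py q0 s;python3 - <<'E'
from h import *
d=load("q0"); cv2.imwrite("pics/q0w.png",cv2.resize(d["color"][130:250,200:330],None,fx=5,fy=5,interpolation=cv2.INTER_CUBIC))
E
```

```text
time_s: 9.32
position: [0.4482, 0.327, 0.0853]
tool_rot: [[0.944, 0.331, 0.012], [0.331, -0.944, -0.01], [0.008, 0.013, -1.0]]
ft_force: [1.6, 1.0, -0.8]
grip_width: 0.0002
time_s: 9.7
position: [0.4484, 0.3271, 0.0848]
tool_rot: [[0.944, 0.33, 0.013], [0.33, -0.944, -0.009], [0.009, 0.013, -1.0]]
ft_force: [0.0, -0.0, -0.3]
grip_width: -0.0003
pos [0.4484 0.3271 0.0849] f [ 1.3 -0.2 -0.3] t 9.75
     [298 299 300 301 302 303 304 305 306 307 308 309 310 311 312 313 314 315 316 317 318 319 320 321]
199 [210 208 207 208 206 205 205 205 205 206 208 209 207 208 208 208 207 206 205 205 206 206 207 208]
200 [208 209 208 206 206 207 207 206 206 206 206 207 207 209 208 209 208 207 207 205 207 205 206 206]
201 [205 209 210 210 208 207 207 207 207 208 209 207 209 212 207 205 206 206 206 204 204 205 203 205]
202 [172 192 200 202 201 202 202 202 203 202 201 188 216 223 201 183 185 187 187 193 202 204 205 206]
203 [ 97 113 119 120 127 132 134 137 148 149 147 146 183 198 174 162 165 167 168 170 192 204 206 207]
204 [ 86  81  77  78  78  77  77  77  83  82  81  91 134 150 142 138 139 140 140 155 18
[... 2044 characters left out ...]
120 135 137 136 136 136 136 132 112 117 124 119 113 116 124 124 104  84  80  79  80  87]
226 [ 82  88 121 134 135 136 135 136 136 132 112 117 126 126 126 127 127 126 103  84  81  79  79  94]
227 [ 82  88 122 134 135 134 135 134 135 131 114 120 127 127 128 128 130 126 100  81  82  81  80  96]
228 [ 83  88 119 132 136 134 135 135 135 133 119 122 126 128 129 129 130 126 101  82  80  79  79  96]
229 [ 83  85 102 127 135 136 135 135 136 135 122 123 128 129 129 129 128 126 101  83  81  79  78 106]
230 [ 83  87 112 129 134 132 132 132 132 139 128 124 128 128 129 130 129 128 106  89  83  78  79 110]
231 [ 84  85 102 124 117 107 105 106 112 142 139 130 129 130 130 128 128 130 128 116  92  81  82 112]
```

View pics/q0w.png

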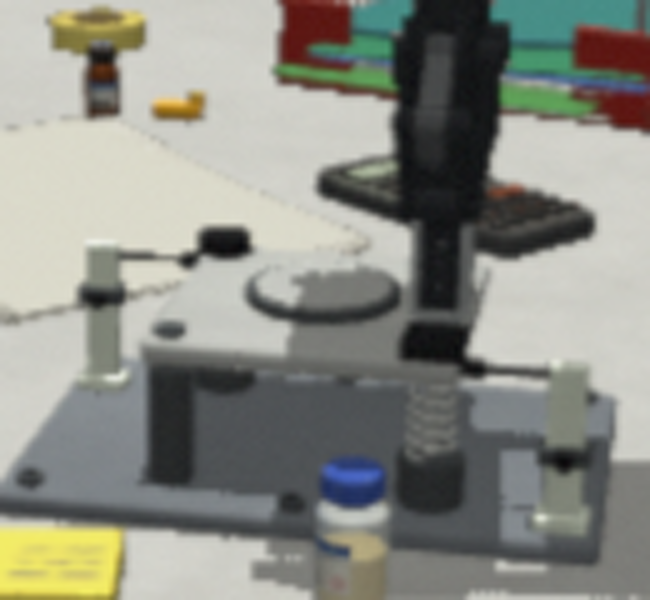

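```bash
python3 -m inch '0 0 0 5 0;0 0 0 9 0;0 0 0 13 0;0 0 0 17 0;0 0 0 20 0;0 0 0 20 0;0 0 0 20 0'; python3 look.py q1 s
```

```text
time_s: 10.62
position: [0.4475, 0.3268, 0.0644]
tool_rot: [[0.944, 0.331, 0.011], [0.331, -0.944, -0.01], [0.007, 0.013, -1.0]]
ft_force: [-3.5, -0.7, 6.3]
grip_width: 0.0001
pos [0.4476 0.3268 0.0645] f [-3.7 -1.2  6.7] t 10.675
     [298 299 300 301 302 303 304 305 306 307 308 309 310 311 312 313 314 315 316 317 318 319 320 321]
199 [211 209 207 208 207 206 206 205 208 207 208 207 209 208 209 208 207 206 206 205 206 206 207 209]
200 [211 210 209 208 207 208 208 207 207 207 209 207 208 209 208 208 208 209 207 206 206 205 206 207]
201 [210 210 211 210 208 209 209 208 208 209 207 206 209 207 207 207 206 206 206 205 205 204 207 205]
202 [208 211 211 209 209 208 209 209 209 210 206 192 202 193 183 182 187 188 189 192 202 206 204 206]
203 [209 209 209 209 208 207 209 209 209 210 206 193 188 168 157 161 165 167 167 170 193 204 205 206]
204 [210 208 209 208 208 208 208 209 211 210 208 191 164 143 137 138 139 139 139 156 189 203 206 207]
205 [209 209 208 209 207 208 208 209 208 208 206 180 145 131 129 130 129 129 130 153 190 206 207 207]
206 [204 205 205 205 204 205 205 206 207 206 203 174
[... 1875 characters left out ...]
 88 122 135 136 136 135 134 104  95 116 124 119 114 115 124 126 105  85  81  80  79  86]
226 [ 82  83  86 121 135 135 135 135 132 105  96 116 127 128 127 127 130 126 104  83  81  80  78  97]
227 [ 81  82  88 118 133 135 135 135 131 105  98 119 127 128 128 129 130 125 101  82  82  80  80  99]
228 [ 83  83  85 100 124 134 135 135 132 106 104 121 127 129 130 129 128 127 101  83  81  79  78  98]
229 [ 83  84  83  92 122 135 135 134 114  96 107 123 128 129 131 130 130 128 102  82  82  80  79 105]
230 [ 83  81  86 111 129 133 132 129 106 109 117 125 130 129 129 129 130 128 106  88  82  80  78 109]
231 [ 84  83  89 100 105 106 105 104 102 133 137 130 128 129 129 129 130 131 128 116  93  80  83 111]
```

View pics/q1.png

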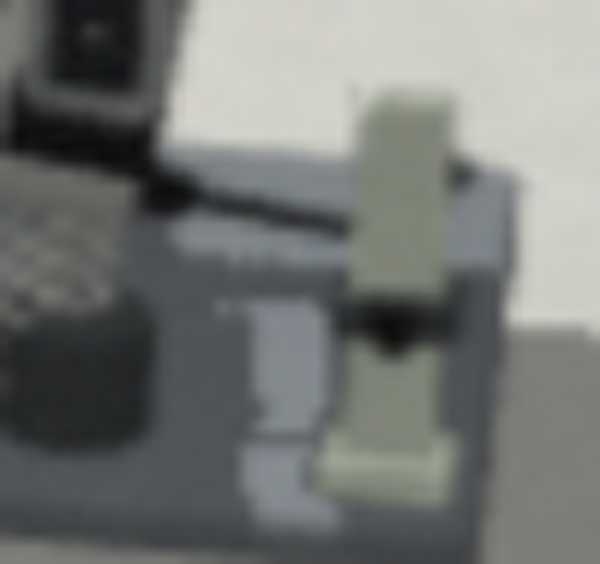

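```bash
python3 -m inch '0 0 0 1.5 0;0 0 0 2.5 0;0 0 0 3 0;0 0 0 3 0'; python3 look.py q2 s | grep -vE "^(199|200|201|202|203|204|205|206|207)"
cat > fit.py <<'E'
import sys
from h import *
from scipy.optimize import least_squares
d=load(sys.argv[1]); ref=load("q0"); g=cv2.cvtColor(d["color"],6).astype(float); g0=cv2.cvtColor(ref["color"],6).astype(float)
lo,hi=map(int,sys.argv[2:4])
c=np.array([.5128,.2957]);bx=np.array([-.327,.945]);by=-np.array([.945,.327])
cols=np.arange(299,309); rows=[]
for u in cols:
    col=np.clip(np.median(g[lo:hi,u])-8-g[lo:hi,u],0,None); rows.append((np.arange(lo,hi)*col).sum()/col.sum())
print(np.round(rows,2))
def model(th):
    D=np.arange(112,156,2); p=np.array([proj(d,[*(c+(50*bx+(-50+r*np.cos(th))*by)/1000),.065-r*np.sin(th)/1000]) for r in D])
    return np.interp(cols,p[:,0],p[:,1])-.25
r=least_squares(lambda t:model(t[0])-rows,[.13]); th=r.x[0]
print("theta",th,"tip drop",155*np.sin(th),"pad",100*th,"res",np.round(r.fun,2))
E
python3 fit.py q1 209 217; python3 fit.py q2 210 219
```

```text
time_s: 11.18
position: [0.4476, 0.3268, 0.0615]
tool_rot: [[0.944, 0.331, 0.011], [0.331, -0.944, -0.01], [0.007, 0.013, -1.0]]
ft_force: [-4.4, -1.7, 7.2]
grip_width: 0.0
pos [0.4476 0.3268 0.0615] f [-4.5 -1.8  6.4] t 11.225
     [298 299 300 301 302 303 304 305 306 307 308 309 310 311 312 313 314 315 316 317 318 319 320 321]
208 [132 133 138 139 138 140 142 145 151 152 150 139 131 128 129 128 128 128 126 106 114 148 180 190]
209 [129 130 131 131 132 131 133 132 133 133 133 127 127 128 128 129 127 128 124  91  75 102 137 152]
210 [130 130 130 130 131 131 131 131 131 132 130 129 128 130 128 128 127 128 125  97  85 111 129 134]
211 [128 129 131 131 133 131 131 132 131 131 131 128 130 128 129 128 129 129 126 116 119 127 130 131]
212 [100 108 122 127 127 129 130 131 130 129 130 128 129 128 128 128 129 129 130 125 126 130 131 129]
213 [ 59  63  72  81  91 104 121 128 128 128 128 128 128 128 128 129 129 129 131 130 130 131 130 127]
214 [ 71  58  52  49  51  62  75  84  90 100 107 123 129 129 128 128 130 130 132 132 130 130 131 126]
215 [114 115 113  97  76  61  54  52  53  62  72 116 12
[... 1384 characters left out ...]
3 105  90 107 123 129 130 130 131 129 127 101  83  82  78  78 106]
230 [ 84  84  82  89 120 130 132 130 105 108 117 126 128 130 129 131 130 129 105  88  82  80  78 110]
231 [ 84  84  88  91 100 105 106 104 102 134 136 128 128 129 129 130 128 130 129 115  92  82  82 112]
[211.6  211.8  211.94 212.37 212.53 212.68 212.87 213.   213.23 213.42]
theta 0.12808171420583958 tip drop 19.798429957343124 pad 12.808171420583959 res [ 0.03  0.03  0.1  -0.13 -0.08 -0.03 -0.02  0.05  0.01  0.03]
[214.51 214.82 214.36 214.37 215.18 215.45 215.28 215.19 216.27 216.52]
theta 0.16681376222969063 tip drop 25.736384169760772 pad 16.681376222969064 res [-0.4  -0.46  0.23  0.47 -0.11 -0.13  0.27  0.6  -0.24 -0.25]
```

View pics/q2.png

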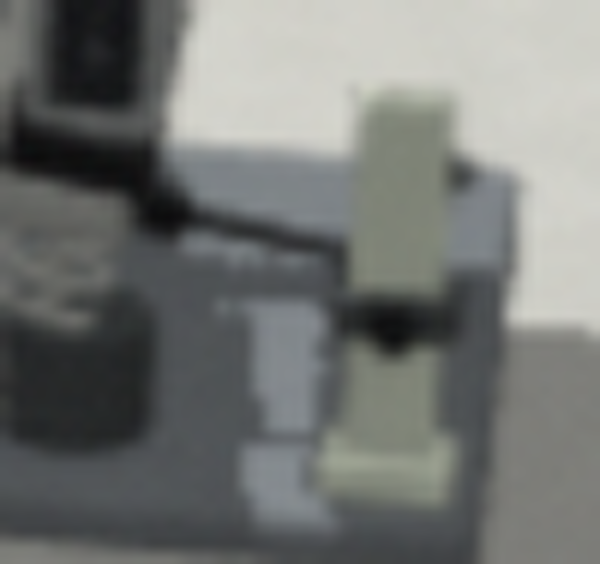

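```bash
sed -e 's/np.arange(299,309); rows/np.arange(299,306); rows/' -e 's/np.median(g\[lo:hi,u\])-8/122/' fit.py > fit2.py; python3 fit2.py q2 211 217 ; sed -i 's/arange(299,306)/arange(298,303)/' fit2.py; python3 fit2.py q2 211 216;python3 fit2.py q1 209 215
```

```text
[213.53 213.88 214.03 214.39 214.52 214.74 214.92]
theta 0.15867482387678805 tip drop 24.49152164807581 pad 15.867482387678805 res [ 0.06 -0.06  0.03 -0.1  -0.    0.01  0.06]
[213.31 213.44 213.68 213.88 214.1 ]
theta 0.15654140995924234 tip drop 24.164941145842313 pad 15.654140995924234 res [-0.09  0.01  0.    0.03  0.04]
[211.43 211.65 211.85 211.95 212.29]
theta 0.1280128101952727 tip drop 19.78783727231949 pad 12.80128101952727 res [ 0.01 -0.02 -0.02  0.09 -0.05]
```

```bash
python3 -m inch '0 0 0 0.6 0;0 0 0 0.6 0;0 0 0 0.6 0;0 0 0 0.6 0;0 0 0 0.6 0;0 0 0 0.6 0;0 0 0 0.6 0;0 0 0 0.6 0;0 0 0 0.6 0;0 0 0 0.6 0'; python3 look.py q3 s | grep pos; python3 fit2.py q3 211 217
```

```text
time_s: 12.48
position: [0.4476, 0.3268, 0.0609]
tool_rot: [[0.944, 0.331, 0.011], [0.331, -0.944, -0.01], [0.007, 0.013, -1.0]]
ft_force: [-4.5, -0.8, 6.6]
grip_width: 0.0
pos [0.4476 0.3268 0.0609] f [-4.4 -0.8  5.7] t 12.525
[214.03 214.04 214.22 214.45 214.89]
theta 0.16636890402734078 tip drop 25.668385753456946 pad 16.63689040273408 res [-0.18  0.05  0.1   0.12 -0.09]
```

View pics/q3.png

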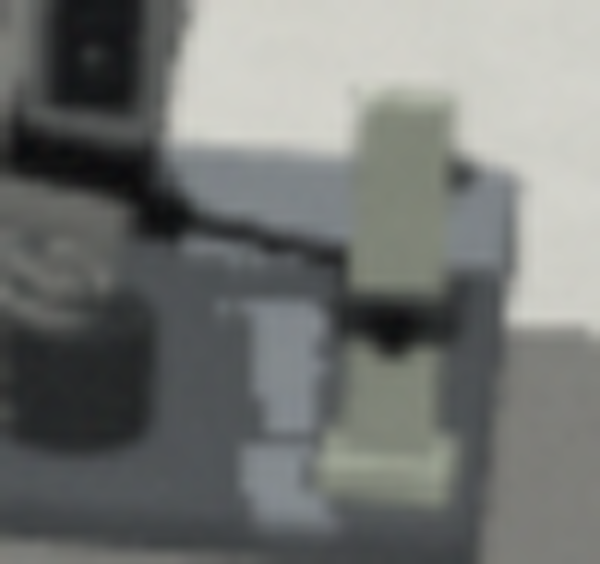

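```bash
python3 -m inch '0 0 0 -6 0;0 0 0 -12 0;0 0 0 -18 0;0 0 0 -50 0;0 0 0 -100 0;0 0 0 -150 0;0 0 0 -150 0;0 0 0 -150 0;0 0 0 -150 0;0 0 0 -150 0'; python3 look.py z s | grep pos
python3 - <<'E'
from h import *
d=load("z"); o=load("side0"); print(np.abs(d["color"].astype(int)-o["color"]).mean())
cv2.imwrite("pics/zz.png",np.hstack([cv2.resize(x["color"][130:265,190:345],None,fx=2.5,fy=2.5,interpolation=cv2.INTER_CUBIC) for x in(o,d)]))
E
```

```text
time_s: 13.78
position: [0.4462, 0.3282, 0.2097]
tool_rot: [[0.944, 0.331, 0.01], [0.331, -0.944, -0.011], [0.006, 0.014, -1.0]]
ft_force: [0.8, -0.3, 0.6]
grip_width: 0.0001
pos [0.4463 0.3283 0.21  ] f [ 0.3  0.4 -0.4] t 13.825
11.31345960828993
```

View pics/zz.png

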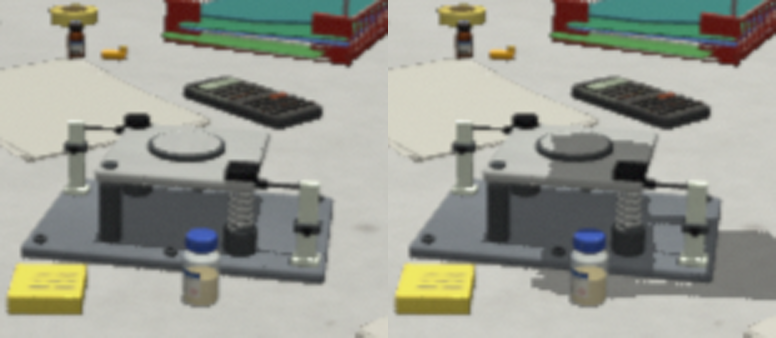

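Both pads are back up, and the clips, vial and notes sit at the same pixels as before. The robot is clear of everything, so I'm handing in.

```bash
python3 -c "
from rig import env
print(env.close_job())"
```

```text
the job is handed in; nothing more can be done
None
```

I pressed the round-pad corner, held it and let it spring back, then did the same at the square-pad corner, and handed the job in at about 14 s.

| Corner | Line below pointer at rest (measured) | Pointer drop reached | Held |
|---|---|---|---|
| Round | about 13.2 mm | about 12.9 mm, then 13.4 mm | over 1 s at each |
| Square | about 25.3 mm | about 25.3–25.7 mm | 1.25 s |

- **How sure the levels are:** at about 2 mm per pixel, and with the clip lines facing away from the side camera, I put them at about ±0.8 mm. I worked out the line heights from the backs of the clips.
- **A small disagreement:** the camera gave about 0.4–0.7 mm less pad travel than the arm's own fingertip height did. I went by the camera, with the arm reading as a cross-check.
- **Forces and wrist load:** the upward force while pressing read 5–7 N, which fits the springs.
- **Final check:** the last side picture shows both pads and pointers back up. The clips, vial and note block are where they started, and the arm stands clear about 0.21 m above the bench with no force on it.
- **Not checked:** I did not look at the tape roll again at the end. The arm's path did not go near it at low height.

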